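# Snap two caps shut on a bottling jig

## Task

Two small spice bottles stand on the sliding tray of a bottling jig with their snap caps only resting on the necks. Slide the tray until the red dot lies under the tip of the fixed black pointer, press the red cap down until it clicks and keep pressing for about a second; then bring the yellow dot under the pointer, press the yellow cap down until it clicks, and finish while still pressing firmly on it. Never press a cap whose dot is not under the pointer or so hard that the neck cracks, and leave the jar, tin and pot beside the jig where they stand.

Things in the scene. Friction and masses are not known exactly. Their poses are not given: they have to be found in the camera images.
- jig: bottling jig fixed to the worktop: plywood plate 250 x 190 x 12 mm with steel rods and a black pointer on a dark post at its far side. Origin on the worktop at the pressing spot, where a bottle stands when its dot is under the pointer tip; x points from the tray's knob towards the pointer's post, y to the left, z up. Plate: x -110 to +140, y -95 to +95 mm
- pointer_tip (a point): tip of the fixed black pointer, 57 mm above the worktop, 45 mm along jig x from the pressing spot; it points towards jig -x and stands 7 mm above the tray
- saddle (a joint): slide of the tray along jig x, m, -0.028 to 0.028, 0 in the middle; light friction of about 2 N, stays where it is left
- tray (a joint): slide of the tray along jig y, m, -0.042 to 0.042, 0 in the middle; light friction of about 2 N, stays where it is left. White tray 150 (jig x) x 100 (jig y) x 6 mm, its upper face 50 mm above the worktop; it always stays parallel to the jig
- tray_knob (a point): grip point of the black round knob on the near end of the tray, 80 mm above the worktop; knob 18 mm in diameter, spanning heights 66 to 91 mm, on a 12 mm stem. Grip it from above to slide the tray both ways
- dot_red (a point): centre of the red dot, 12 mm in diameter, on the tray's upper face, 45 mm behind (jig +x of) the red-capped bottle's axis
- dot_yellow (a point): centre of the yellow dot, 12 mm in diameter, on the tray's upper face, 45 mm behind (jig +x of) the yellow-capped bottle's axis. It lies 30 mm in jig +x and 60 mm in jig -y from the red dot
- cap_red: red ribbed snap cap, 30 mm in diameter, 19 mm high, upright on the neck of an amber bottle 34 mm in diameter that is fixed to the tray. Origin at the centre of its underside, 88 mm above the worktop at the start (its top at 107 mm, 57 mm above the tray). It can only move down the neck
- top_red (a point): centre of the red cap's flat top
- snap_red (a joint): how far the red cap is pressed down, m: 0 (loose) to 0.013. The push needed rises to about 7 N at 0.002, then falls to nothing; at about 0.006 the cap snaps by itself to about 0.009 and stays latched. Pressed on, it yields a little: about 0.010 at 6 N, 0.011 at 13 N. Let go before 0.005 it springs back up. The neck cracks at 45 N
- cap_yellow: yellow ribbed snap cap, otherwise like the red one, on the other bottle
- top_yellow (a point): centre of the yellow cap's flat top
- snap_yellow (a joint): how far the yellow cap is pressed down, m; same behaviour as the red cap
- mustard: glass jar with a yellow lid, 68 mm in diameter, 112 mm high, loose on the worktop to the left of the jig; origin at the centre of its underside; leave alone
- tin: green food tin, 57 mm in diameter, 72 mm high, loose on the worktop to the right of the jig; origin at the centre of its underside; leave alone
- pot: small white cream pot with a tan lid, 62 mm in diameter, 35 mm high, loose on the worktop to the left of the jig's far end; origin at the centre of its underside; leave alone

How it is judged:
On the way, in this order (a step that is already met when the one before it is completed fails the run):
1. the red dot lies under the pointer tip, within 6 mm (horizontal distance between dot_red and pointer_tip below 0.006 m), for 0.2 s.
2. with its dot under the pointer (within 6 mm), the red cap is pressed past the click and still pressed with more than 4 N, for 0.4 s (horizontal distance between dot_red and pointer_tip below 0.006 m and value of joint snap_red above 0.0075 m and contact force between the fingers and cap_red above 4 N), for 0.4 s.
3. the yellow dot lies under the pointer tip, within 6 mm (horizontal distance between dot_yellow and pointer_tip below 0.006 m), for 0.2 s.
4. with its dot under the pointer (within 6 mm), the yellow cap is pressed past the click and still pressed with more than 4 N, for 0.4 s (horizontal distance between dot_yellow and pointer_tip below 0.006 m and value of joint snap_yellow above 0.0075 m and contact force between the fingers and cap_yellow above 4 N), for 0.4 s.
At the end, for the whole second after the job is handed in: Both caps are latched (pressed down by more than 7.5 mm), the yellow dot is within 6 mm of the pointer tip seen from above, the fingers are still pressing the yellow cap with 4 to 40 N, and the jar, tin and pot stand upright within 30 mm of where they were (all of step 4 and value of joint snap_red above 0.0075 m and contact force between the fingers and cap_yellow below 40 N and distance of each of mustard, tin, pot from where it was at the start of the episode below 0.03 m and angle between each of mustard, tin, pot's own z axis and vertical below 0.2 rad); the arm keeps its last pose, push and grip.
It fails at once if the red cap is pressed (over 4 N) while its dot is more than 8 mm from under the pointer tip (contact force between anything else and cap_red above 4 N and horizontal distance between dot_red and pointer_tip above 0.008 m).
It fails at once if the yellow cap is pressed (over 4 N) while its dot is more than 8 mm from under the pointer tip (contact force between anything else and cap_yellow above 4 N and horizontal distance between dot_yellow and pointer_tip above 0.008 m).
It fails at once if a cap is pressed with more than 45 N: the neck cracks (contact force between anything else and cap_red above 45 N or contact force between anything else and cap_yellow above 45 N).
It fails at once if the jar, tin or pot is knocked more than 30 mm away or over (distance of any of mustard, tin, pot from where it was at the start of the episode above 0.03 m or angle between any of mustard, tin, pot's own z axis and vertical above 0.4 rad).
It also fails if it takes over 54 s, if anything falls off the work surface, if the arm or the gripper's body presses on something with over 40 N, if the wrist force passes 120 N, or if a joint passes its speed limit or range.

## Robot

A 6-joint arm with a two-finger parallel gripper is mounted at the origin on a cart in front of the work surface, level with it; the furniture and walls round the work are solid. World frame = base frame: x ahead of the robot, y to its left, z up, the work surface at z = 0. Lengths are in m, angles in rad, forces in N, time in s.
With the tool pointing down it reaches from about 0.15 to 0.775 m from the base axis. Payload 6.1 kg.
Tool frame: the origin (TCP) lies midway between the tips of the shut fingers; the grasp point (between the pads) lies 19 mm behind it (hold_point_z is the z of the grasp point in the tool frame, in m); z points along the fingers, y is the line along which they close (so a half turn about z gives the same grasp; the last joint's range is limited). The gripper opens to 85 mm and grips with 20 to 120 N. Pads are 22 mm wide; open, the fingers measure 114 mm over their backs; the gripper's body (76 mm by 85 mm) begins 54 mm behind the grasp point. The pads swing forward as they close: fully open they stand 13 mm farther back than shut.
Start: joints at [1.288, 0.126, -0.04, 1.405, 0, 1.571], TCP at [0.146, 0.504, 0.231] pointing down, gripper open.
Joint ranges: [-2.72, 2.72], [-0.95, 1.95], [-1.27, 1.35], [-1.78, 2.02], [-1.46, 1.47], [-3.14, 3.14]. Speed limits (rad/s): [2.39, 2.39, 3.01, 3.14, 3.14, 3.14].

## Interface

Orientations are given as a 3x3 rotation matrix whose columns are the frame's x, y, z axes.
In Python, from bench import observe, grab_frame, job_done, hold_point_z gives the robot as it stands. The module is installed in compiled form; this text tells all that it offers.
- The arm moves only by the shell command python3 -m creep 'ROWS' [OPENING] [FORCE]. ROWS is JSON, a list of rows, each a list of 6 numbers: the shift along the tool's x, y, z in mm, then the turn, a rotation vector about the tool's x, y, z in degrees. In form: [[tx, ty, tz, ax, ay, az], ...]. A call has 1 to 12 rows; each row shifts and turns the commanded pose from where the row before left it, along the tool's axes as they then stand; what a row does not reach is not made up. A row lasts 1/8 s, in which the tool goes at most 62.5 mm and 10.7 degrees, less where a joint would pass 70% of its speed; a pose out of reach is approached as far as the arm can. A call is refused whole if a number of a shift passes 62.5 or a number of a turn 10.7, either way. A call with a gripper value outside its range is refused whole. OPENING is the opening, from 0 (shut) to 1 (fully open), set as the call begins (- or left out, the last holds). The fingers move at their own pace and stop on an object; FORCE is the grip in N (left out, the last holds). Time passes only in rows, so rows that do not move let the fingers close. It gives the time, the measured TCP pose, the force, the opening and the grip force at its end, in the units of the state.
- observe(): the state, without advancing time (a new reading comes with each control period).
- grab_frame(name): name is "scene" or "side" or "wrist"; returns a dict with "color" (384x512x3 uint8, red, green, blue), "vfov" (degrees; the focal length in pixels is half the picture's height over the tangent of half this angle, whatever the lens; pixels are square), "cx", "cy" (the principal point, pixels), "T" (4x4, takes a point from camera to world coordinates); the wrist camera has in their place "hand_eye" (4x4, takes a point from camera to tool coordinates, whose origin is the TCP and whose axes are the flange's). Camera axes: x right, y down, z forward; pixel columns grow to the right and rows downward; lengths in m; the calibration is good to about 2 mm. The wrist camera is an equidistant fisheye: a pixel r from the principal point sees the ray r / f radians off the axis. A picture is of the moment at which its call begins: read the wrist's pose just before it. There is no depth.
- job_done(): hands the job in; it is judged then, once.
The state is a dict: "time": time; "qpos": joint angles; "joint_vel": joint speeds; "tau": joint torques, N m; "tool_pos": TCP position; "tcp_rot": TCP orientation; "force": force on the tool from outside, world axes, zero at the start; "moment": the same for the moment, N m; "opening": opening from 0.0 (shut) to 1.0 (fully open); "grasp_force": force on a finger pad.
Only numpy, scipy, OpenCV 4.12 (cv2) and the standard library are available. Lean on these libraries where they do the work, as an engineer would, in place of code of your own. Each camera call takes 0.05 s, during which the arm holds its last target. There are 200 camera calls.

## Working session

There is one attempt and no reset: what is moved stays moved. The work goes in short steps, Python scripts to look and compute and a shell command to move; the robot and the scene stay as the last step left them, time stands still between calls to the robot, and variables do not carry over. Pictures are saved under pics/ and viewed, at most 10 in all, crops included, and the job is handed in when it is done.

```bash
mkdir -p pics; python3 - <<'E'
from bench import *
import cv2,numpy as np
s=observe();print({k:np.round(v,3).tolist() for k,v in s.items()},hold_point_z)
for n in("scene","side"):
    f=grab_frame(n);cv2.imwrite(f"pics/{n}0.png",f["color"][...,::-1]);print(n,f["vfov"],f["cx"],f["cy"],np.round(f["T"],3).tolist())
E
```

```text
{'time': 0.0, 'qpos': [1.288, 0.126, -0.041, 1.405, 0.0, 1.571], 'joint_vel': [0.001, -0.001, -0.002, -0.001, -0.0, -0.001], 'tau': [-0.0, -43.591, 35.293, 0.017, -0.0, 0.0], 'tool_pos': [0.146, 0.504, 0.231], 'tcp_rot': [[-0.96, 0.279, -0.0], [0.279, 0.96, -0.002], [0.0, -0.002, -1.0]], 'force': [-0.592, 0.564, 0.345], 'moment': [-0.011, 0.02, -0.02], 'grasp_force': 0.0, 'opening': 1.0} -0.0187
scene 57.06118534049514 255.79658937716997 193.60981277497896 [[0.87, -0.183, 0.457, 0.208], [-0.493, -0.321, 0.809, -0.621], [-0.001, -0.929, -0.37, 0.421], [0.0, 0.0, 0.0, 1.0]]
side 54.85432664273828 249.68858559925957 198.8564407174869 [[-0.992, -0.07, 0.103, 0.525], [-0.124, 0.503, -0.855, 0.808], [0.008, -0.862, -0.508, 0.529], [0.0, 0.0, 0.0, 1.0]]
```

View pics/scene0.png

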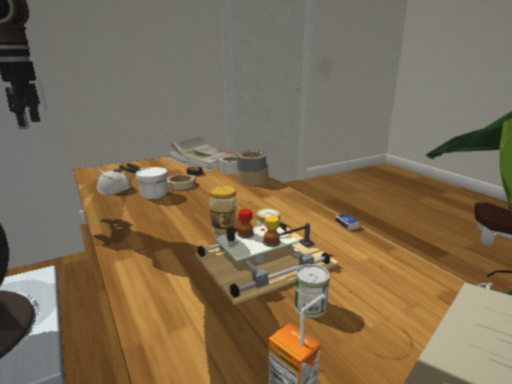

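View pics/side0.png

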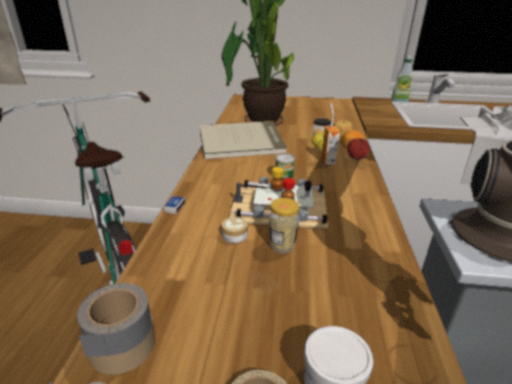

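The scene view shows the jig around (265,262), with the red cap at (245,215), the yellow cap at (271,223) and the knob at (231,233). The side view shows it around (280,200). I'll enlarge both and cast rough rays.

```bash
cat > h.py <<'E'
import numpy as np,cv2
from bench import *
def foc(f): return f["color"].shape[0]/2/np.tan(np.radians(f["vfov"]/2))
def wristT(f,s):
    W=np.eye(4);W[:3,:3]=s["tcp_rot"];W[:3,3]=s["tool_pos"];return W@f["hand_eye"]
def ray(f,u,v,T=None,fish=False):
    F=foc(f);x,y=(u-f["cx"])/F,(v-f["cy"])/F
    if fish:
        r=np.hypot(x,y)+1e-12;d=np.array([x/r*np.sin(r),y/r*np.sin(r),np.cos(r)])
    else: d=np.array([x,y,1.])
    T=f["T"] if T is None else T
    return T[:3,3],T[:3,:3]@d/np.linalg.norm(d)
def onz(r,z): o,d=r;return o+d*(z-o[2])/d[2]
def cross(r1,r2):
    (a,d),(b,e)=r1,r2
    t=np.linalg.lstsq(np.c_[d,-e],b-a,rcond=None)[0]
    p,q=a+t[0]*d,b+t[1]*e;return (p+q)/2,np.linalg.norm(p-q)
def mask(f,h0,h1,smin,vmin):
    h=cv2.cvtColor(f["color"],cv2.COLOR_RGB2HSV);H=h[...,0].astype(int)
    m=((H>=h0)&(H<=h1)) if h0<=h1 else ((H>=h0)|(H<=h1))
    return (m&(h[...,1]>=smin)&(h[...,2]>=vmin)).astype(np.uint8)
def blobs(m,amin=8):
    n,l,st,c=cv2.connectedComponentsWithStats(m)
    return [(np.round(c[i],1).tolist(),st[i].tolist()) for i in range(1,n) if st[i][4]>=amin]
E
python3 - <<'E'
from h import *
f=grab_frame("scene");g=grab_frame("side")
for n,u,v,z in[("red",245,212,.107),("yel",271,220,.107),("knob",231,233,.085),("mid",265,260,.012),("tin",312,312,0)]:print(n,onz(ray(f,u,v),z).round(3))
for n,u,v,z in[("red",289,183,.107),("yel",278,171,.107),("must",284,248,0),("pot",235,240,0)]:print(n,onz(ray(g,u,v),z).round(3))
a=cv2.resize(f["color"][175:300,180:345],None,fx=4,fy=4,interpolation=2)
b=cv2.resize(g["color"][150:255,210:340],None,fx=4.5,fy=4.5,interpolation=2)
cv2.imwrite("pics/sc.png",a[...,::-1]);cv2.imwrite("pics/sd.png",b[...,::-1])
E
```

```text
red [ 0.525 -0.015  0.107]
yel [ 0.553 -0.075  0.107]
knob [ 0.475 -0.048  0.085]
mid [ 0.543 -0.068  0.012]
tin [ 0.539 -0.236  0.   ]
red [0.525 0.009 0.107]
yel [ 0.555 -0.053  0.107]
must [0.526 0.127 0.   ]
pot [0.642 0.112 0.   ]
```

View pics/sc.png

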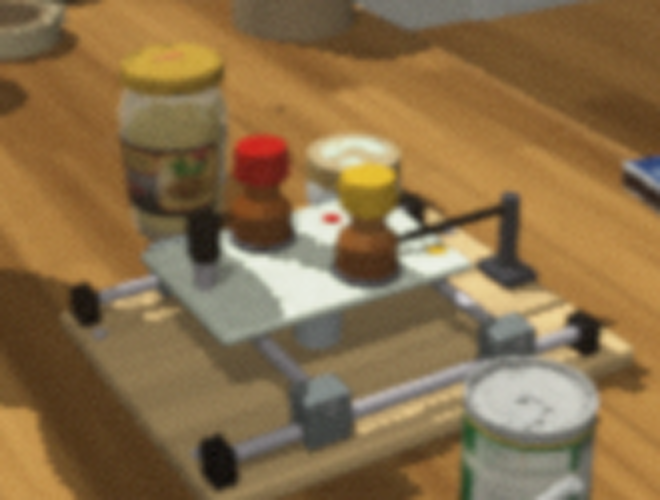

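The crop shows the whole jig: knob in front, red cap left, yellow cap right, both dots, and the pointer coming from the post at the far right. Next I'll triangulate the caps for a rough jig yaw and check the hand-eye transform.

```bash
python3 - <<'E'
from h import *
f=grab_frame("scene");g=grab_frame("side")
P={}
for n,a,bs,bg in[("red",(172,6,170,90),(235,205,262,225),(275,172,305,205)),("yel",(20,32,150,90),(260,212,285,235),(265,160,290,190))]:
    c=[]
    for fr,b in((f,bs),(g,bg)):
        m=mask(fr,*a);k=np.zeros_like(m);k[b[1]:b[3],b[0]:b[2]]=m[b[1]:b[3],b[0]:b[2]]
        B=max(blobs(k,3),key=lambda t:t[1][4]);c.append(B[0]);print(n,B)
    P[n],e=cross(ray(f,*c[0]),ray(g,*c[1]));print(P[n].round(4),e.round(4))
d=P["yel"]-P["red"];print("dist",np.hypot(*d[:2]),"yaw",np.degrees(np.arctan2(d[1],d[0])-np.arctan2(-60,30)))
print(np.round(grab_frame("wrist")["hand_eye"],3),observe()["time"])
E
```

```text
red ([244.8, 214.8], [239, 209, 13, 13, 144])
red ([288.1, 183.2], [283, 178, 12, 12, 110])
[ 0.5275 -0.0085  0.0972] 0.0006
yel ([271.5, 222.1], [264, 216, 16, 14, 168])
yel ([277.1, 171.9], [272, 166, 12, 13, 120])
[ 0.5584 -0.0675  0.0974] 0.0008
dist 0.06661977319779396 yaw 1.109850269291903
[[-0.001 -0.948 -0.319  0.082]
 [ 1.    -0.    -0.001 -0.   ]
 [ 0.    -0.319  0.948 -0.142]
 [ 0.     0.     0.     1.   ]] 0.35
```

```bash
python3 -m creep '[[-43,-43,0,0,0,0],[-43,-43,0,0,0,0],[-43,-43,0,0,0,0],[-43,-43,0,0,0,0],[-43,-43,0,0,0,0],[-43,-43,-10,0,0,0],[-43,-43,-10,0,0,0],[-43,-43,-10,0,0,0],[-43,-43,-10,0,0,0],[-43,-43,-10,0,0,0],[0,0,0,0,0,0]]' 0.6 40
```

```text
time: 1.72
tool_pos: [0.441, -0.0322, 0.2813]
tcp_rot: [[-0.958, 0.285, 0.0], [0.285, 0.958, -0.001], [-0.001, -0.0, -1.0]]
force: [-0.6, 0.4, -0.8]
opening: 0.598
grasp_force: 0.0
```

Both triangulated caps have z = 0.097 (expected 0.0975) and are 66.6 mm apart (expected 67.1), so they agree with the given sizes. Jig yaw is about 1°. Next I'll turn the tool square to the jig and look with the wrist camera.

```bash
python3 -m creep '[[0,0,0,0,0,-8.7],[0,0,0,0,0,-8.7],[0,0,0,0,0,0],[0,0,0,0,0,0]]'; python3 - <<'E'
from h import *
s=observe();f=grab_frame("wrist");T=wristT(f,s)
cv2.imwrite("pics/w1.png",f["color"][...,::-1])
for n,a in[("red",(172,6,140,80)),("yel",(20,32,130,80))]:
    for B in blobs(mask(f,*a),12):print(n,B,onz(ray(f,*B[0],T,True),.107).round(4),onz(ray(f,*B[0],T,True),.05).round(4))
E
```

```text
time: 2.22
tool_pos: [0.4392, -0.0282, 0.2813]
tcp_rot: [[-1.0, -0.019, -0.0], [-0.019, 1.0, 0.0], [0.0, 0.0, -1.0]]
force: [0.9, -0.2, -0.9]
opening: 0.603
grasp_force: 0.0
red ([20.8, 72.2], [0, 52, 43, 43, 1325]) [ 0.309 -0.344  0.107] [ 0.3003 -0.4006  0.05  ]
red ([274.7, 234.6], [263, 222, 25, 28, 498]) [ 0.5222 -0.0078  0.107 ] [ 0.552  -0.0038  0.05  ]
yel ([16.3, 121.2], [10, 116, 15, 12, 78]) [ 0.3743 -0.3591  0.107 ] [ 0.3774 -0.4185  0.05  ]
yel ([1.7, 129.7], [0, 127, 5, 7, 28]) [ 0.3834 -0.3946  0.107 ] [ 0.3881 -0.4604  0.05  ]
yel ([10.8, 134.1], [0, 127, 18, 14, 53]) [ 0.3913 -0.3744  0.107 ] [ 0.3974 -0.4365  0.05  ]
yel ([10.6, 158.6], [0, 148, 30, 21, 219]) [ 0.4263 -0.3827  0.107 ] [ 0.4388 -0.4463  0.05  ]
yel ([368.9, 237.6], [342, 214, 54, 50, 1763]) [0.5272 0.1123 0.107 ] [0.5579 0.138  0.05  ]
yel ([227.2, 254.6], [216, 242, 23, 25, 488]) [ 0.5517 -0.0654  0.107 ] [ 0.5868 -0.0718  0.05  ]
```

View pics/w1.png

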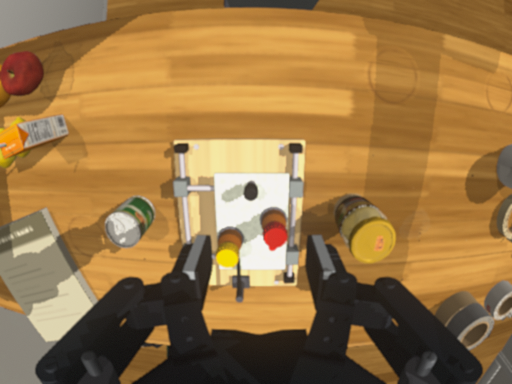

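The wrist view shows the jig from above. The knob is at (251,190), the red cap at (275,237), the yellow cap at (228,256), and the pointer and post at (240,270–295). The caps hide the dots, so I'll move forward to see the dots, pointer tip and knob from overhead.

```bash
python3 -m creep '[[-50,0,0,0,0,0],[-50,0,0,0,0,0],[-40,0,0,0,0,0],[0,0,0,0,0,0],[0,0,0,0,0,0]]' 1; python3 - <<'E'
from h import *
s=observe();f=grab_frame("wrist");T=wristT(f,s)
x0,y0,x1,y1=170,80,330,230
cv2.imwrite("pics/w2.png",cv2.resize(f["color"][y0:y1,x0:x1],None,fx=4,fy=4,interpolation=2)[...,::-1])
np.savez("w2.npz",T=T,color=f["color"],vfov=f["vfov"],cx=f["cx"],cy=f["cy"])
for n,a in[("red",(170,8,110,80)),("yel",(20,34,110,80))]:
    for B in blobs(mask(f,*a),6):
        if 170<B[0][0]<330 and 80<B[0][1]<260: print(n,B,onz(ray(f,*B[0],T,True),.107).round(4),onz(ray(f,*B[0],T,True),.05).round(4))
E
```

```text
time: 2.9
tool_pos: [0.5788, -0.0256, 0.2811]
tcp_rot: [[-1.0, -0.02, -0.001], [-0.02, 1.0, 0.0], [0.001, 0.0, -1.0]]
force: [-0.6, -0.6, -0.4]
opening: 0.999
grasp_force: 0.0
red ([276.9, 119.4], [263, 106, 29, 28, 605]) [ 0.5262 -0.0077  0.107 ] [ 0.5314 -0.0041  0.05  ]
red ([274.0, 151.3], [271, 148, 8, 8, 50]) [ 0.561  -0.0097  0.107 ] [ 0.5725 -0.0065  0.05  ]
yel ([222.3, 146.2], [209, 133, 28, 28, 611]) [ 0.5563 -0.0657  0.107 ] [ 0.5669 -0.0726  0.05  ]
yel ([227.9, 173.7], [224, 170, 9, 8, 53]) [ 0.5872 -0.0599  0.107 ] [ 0.6034 -0.0657  0.05  ]
yel ([253.0, 211.0], [250, 211, 7, 1, 7]) [ 0.6313 -0.0314  0.107 ] [ 0.6555 -0.0321  0.05  ]
```

View pics/w2.png

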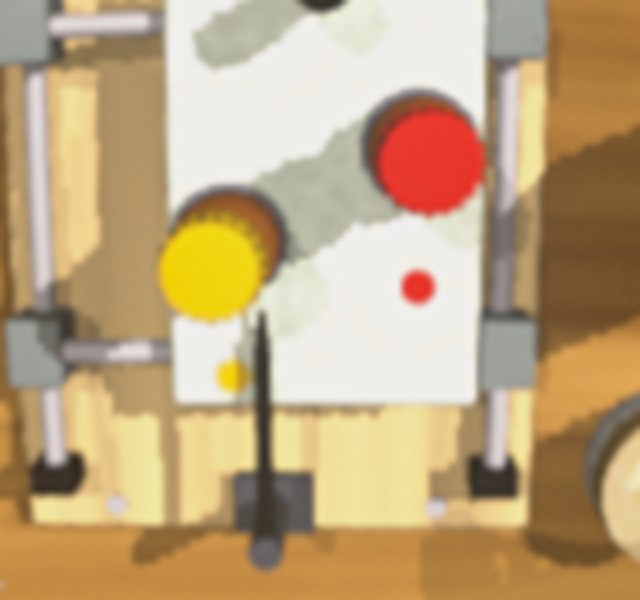

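The crop shows the pointer tip at crop (262,312), which is full-frame (235.5,158). The red dot is at (274,151), the yellow dot at (228,174), and the knob is at the top edge near (250,78).

```bash
python3 - <<'E'
from h import *
d=np.load("w2.npz");f={k:d[k] for k in d};f["vfov"]=float(f["vfov"]);T=f["T"]
R=lambda u,v,z:onz(ray(f,u,v,T,True),z)
h=cv2.cvtColor(f["color"],cv2.COLOR_RGB2HSV)[...,2]
# pointer: dark pixels per row
for v in range(152,172,2):
    r=h[v,228:246];print(v,r.tolist())
m=(h<70).astype(np.uint8);m[:60]=0;m[100:]=0;m[:,:235]=0;m[:,268:]=0
kb=blobs(m,20);print(kb)
for B in kb:print("knob",R(*B[0],.085).round(4))
tip=R(235.2,157.5,.057);print("tip",tip.round(4))
J=lambda a:np.array([[np.cos(a),-np.sin(a)],[np.sin(a),np.cos(a)]])
a=np.radians(1.1);r=R(274,151.3,.05);y=R(227.9,173.7,.05)
print("post top row", R(236,217,.09).round(4))
print("press spot",(tip[:2]-J(a)@[.045,0]).round(4))
for n,p in(("red",r),("yel",y)):
    dw=tip[:2]-p[:2];print(n,"world move",dw.round(4),"jig",(J(a).T@dw).round(4))
E
```

```text
152 [240, 240, 241, 241, 238, 226, 211, 218, 225, 232, 233, 232, 230, 228, 231, 234, 235, 234]
154 [240, 241, 241, 238, 226, 209, 207, 224, 234, 236, 234, 231, 229, 229, 233, 236, 237, 235]
156 [240, 239, 232, 223, 218, 222, 223, 223, 230, 235, 234, 230, 228, 228, 229, 232, 233, 232]
158 [238, 232, 218, 207, 221, 221, 175, 141, 180, 226, 232, 230, 228, 228, 229, 230, 231, 231]
160 [237, 233, 210, 191, 216, 213, 151, 98, 149, 218, 232, 228, 224, 223, 225, 227, 229, 232]
162 [241, 235, 214, 185, 173, 152, 105, 74, 133, 207, 230, 225, 222, 220, 223, 226, 230, 233]
164 [238, 232, 209, 187, 175, 145, 97, 68, 104, 173, 220, 229, 230, 232, 233, 234, 236, 238]
166 [217, 193, 184, 182, 171, 130, 84, 65, 88, 155, 219, 238, 240, 240, 240, 240, 240, 240]
168 [215, 183, 177, 180, 167, 120, 77, 62, 75, 142, 216, 235, 239, 240, 240, 240, 240, 240]
170 [231, 198, 175, 177, 164, 122, 76, 60, 71, 139, 218, 237, 239, 240, 240, 240, 240, 240]
[([250.0, 75.1], [244, 69, 13, 13, 129])]
knob [ 0.4785 -0.0376  0.085 ]
tip [ 0.58   -0.0555  0.057 ]
post top row [ 0.647  -0.0524  0.09  ]
press spot [ 0.535  -0.0564]
red world move [ 0.0075 -0.049 ] jig [ 0.0066 -0.0492]
yel world move [-0.0234  0.0101] jig [-0.0232  0.0106]
```

The geometry is consistent: the two dot moves differ by (29.8, 59.8) mm, against the given (30, 60). Now I'll go over the knob, staying at a safe height first.

```bash
python3 -m creep '[[50,-5,0,0,0,0],[50.5,-5,0,0,0,0],[0,0,50,0,0,0],[0,0,50,0,0,0],[0,0,30,0,0,0],[0,0,0,0,0,0],[0,0,0,0,0,0]]' 0.6 40
```

```text
time: 3.82
tool_pos: [0.4793, -0.038, 0.1532]
tcp_rot: [[-1.0, -0.021, 0.002], [-0.021, 1.0, -0.0], [-0.002, -0.0, -1.0]]
force: [0.4, 0.3, 0.6]
opening: 0.596
grasp_force: 0.0
```

```bash
python3 -m creep '[[0,0,40,0,0,0],[0,0,40,0,0,0],[0,0,11,0,0,0],[0,0,0,0,0,0],[0,0,0,0,0,0]]' && python3 -m creep '[[0,0,0,0,0,0],[0,0,0,0,0,0],[0,0,0,0,0,0],[0,0,0,0,0,0],[0,0,0,0,0,0]]' 0 40
```

```text
time: 4.45
tool_pos: [0.4806, -0.038, 0.0623]
tcp_rot: [[-1.0, -0.021, 0.003], [-0.021, 1.0, -0.0], [-0.003, -0.0, -1.0]]
force: [0.4, -0.9, -0.5]
opening: 0.596
grasp_force: 0.0
time: 5.08
tool_pos: [0.4798, -0.0379, 0.0613]
tcp_rot: [[-1.0, -0.021, 0.002], [-0.021, 1.0, 0.0], [-0.002, 0.0, -1.0]]
force: [-1.2, 1.3, 5.7]
opening: 0.199
grasp_force: 39.0
```

The knob is gripped: opening 0.199 is about 17 mm. Next I'll slide the red dot under the pointer.

```bash
python3 -m creep '[[-1,-8,0,0,0,0],[-1,-8,0,0,0,0],[-1,-8,0,0,0,0],[-1,-8,0,0,0,0],[-1,-8,0,0,0,0],[-1.5,-9,0,0,0,0],[0,0,0,0,0,0],[0,0,0,0,0,0],[0,0,0,0,0,0]]'; python3 - <<'E'
from h import *
f=grab_frame("scene")
for n,a in[("red",(170,8,110,80)),("yel",(20,34,110,80))]:
    for B in blobs(mask(f,*a),3):
        if 200<B[0][0]<320 and 190<B[0][1]<280: print(n,B,onz(ray(f,*B[0]),.0975).round(4),onz(ray(f,*B[0]),.05).round(4))
cv2.imwrite("pics/s3.png",cv2.resize(f["color"][185:285,190:340],None,fx=4,fy=4,interpolation=2)[...,::-1])
E
```

```text
time: 6.2
tool_pos: [0.4873, -0.0875, 0.0613]
tcp_rot: [[-1.0, -0.02, 0.002], [-0.02, 1.0, -0.001], [-0.002, -0.002, -1.0]]
force: [-0.5, -1.3, 6.1]
opening: 0.192
grasp_force: 39.4
red ([277.3, 237.6], [276, 237, 4, 2, 7]) [ 0.5336 -0.1288  0.0975] [ 0.5813 -0.0565  0.05  ]
yel ([218.5, 192.4], [210, 186, 19, 13, 171]) [0.5319 0.14   0.0975] [0.5793 0.2518 0.05  ]
yel ([220.9, 208.8], [213, 203, 15, 10, 58]) [0.4958 0.0454 0.0975] [0.5379 0.1432 0.05  ]
yel ([224.0, 203.0], [224, 202, 1, 3, 3]) [0.5156 0.0719 0.0975] [0.5607 0.1737 0.05  ]
yel ([224.1, 214.9], [221, 214, 8, 3, 14]) [0.4885 0.0126 0.0975] [0.5296 0.1056 0.05  ]
yel ([275.6, 219.2], [273, 217, 6, 5, 13]) [ 0.5735 -0.0601  0.0975] [0.6271 0.0223 0.05  ]
yel ([271.0, 219.4], [270, 218, 3, 4, 5]) [ 0.5646 -0.0561  0.0975] [0.6169 0.0268 0.05  ]
yel ([288.3, 230.9], [280, 224, 17, 15, 217]) [ 0.5669 -0.1167  0.0975] [ 0.6195 -0.0426  0.05  ]
yel ([230.7, 228.7], [229, 227, 5, 4, 9]) [ 0.4729 -0.0525  0.0975] [0.5117 0.031  0.05  ]
yel ([222.4, 229.9], [218, 229, 10, 3, 20]) [ 0.4564 -0.049   0.0975] [0.4928 0.035  0.05  ]
yel ([305.5, 246.5], [304, 246, 4, 2, 8]) [ 0.5598 -0.1817  0.0975] [ 0.6114 -0.1172  0.05  ]
```

View pics/s3.png

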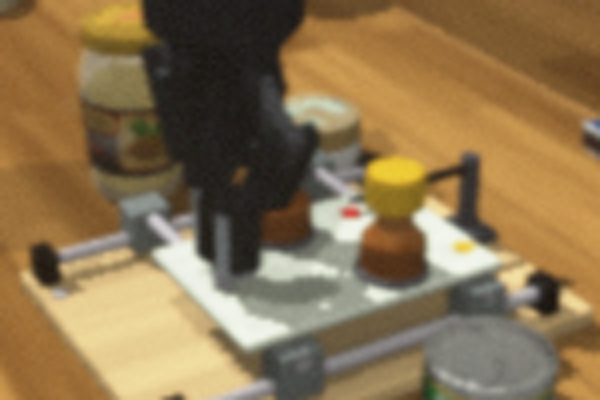

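In the scene view the red dot is at (277,237), which casts to (0.581, -0.0565), within about 2 mm of the tip. I'll release, rise and check from overhead.

```bash
python3 -m creep '[[0,0,0,0,0,0],[0,0,0,0,0,0],[0,0,0,0,0,0],[0,0,-40,0,0,0],[0,0,-60,0,0,0],[0,0,-60,0,0,0],[-46,15,-60,0,0,0],[-46,14,0,0,0,0],[0,0,0,0,0,0],[0,0,0,0,0,0],[0,0,0,0,0,0]]' 0.5; cat > chk.py <<'E'
from h import *
s=observe();f=grab_frame("wrist");T=wristT(f,s);cv2.imwrite("pics/chk.png",f["color"][...,::-1])
R=lambda B,z:onz(ray(f,*B[0],T,True),z)
C=[]
for n,a in[("red",(170,8,110,80)),("yel",(20,34,110,80))]:
    bs=[B for B in blobs(mask(f,*a),20) if 170<B[0][0]<330 and 60<B[0][1]<260]
    for B in bs:
        big=B[1][4]>250;p=R(B,.107 if big else .05);print(n,"cap" if big else "dot",B,p.round(4),"" if big else "off tip mm %s"%((p[:2]-[.58,-.0555])*1000).round(1))
h=cv2.cvtColor(f["color"],cv2.COLOR_RGB2HSV)[...,2]
m=(h<110).astype(np.uint8);m[:,:200]=0;m[:,290:]=0;m[:130]=0;m[225:]=0
for B in blobs(m,20):
    x,y,w,hh,_=B[1];u=x+np.mean(np.where(m[y,x:x+w])[0]);print("dark",B,"top px",u,y,onz(ray(f,u,y-1,T,True),.057).round(4))
E
python3 chk.py
```

```text
time: 7.62
tool_pos: [0.5684, -0.0592, 0.2689]
tcp_rot: [[-1.0, -0.02, -0.001], [-0.02, 1.0, -0.0], [0.001, 0.0, -1.0]]
force: [0.4, 0.3, 0.1]
opening: 0.497
grasp_force: 0.0
red cap ([261.4, 136.7], [248, 123, 28, 29, 641]) [ 0.5331 -0.0574  0.107 ] 
red dot ([260.6, 167.0], [257, 163, 8, 9, 56]) [ 0.5801 -0.0569  0.05  ] off tip mm [ 0.1 -1.4]
yel cap ([206.0, 164.2], [192, 150, 29, 29, 646]) [ 0.5632 -0.1156  0.107 ] 
yel dot ([214.2, 189.2], [211, 186, 8, 8, 50]) [ 0.6107 -0.1161  0.05  ] off tip mm [ 30.7 -60.6]
dark ([224.0, 151.4], [218, 143, 10, 18, 44]) top px 218.0 143 [ 0.5479 -0.1091  0.057 ]
dark ([260.5, 208.8], [251, 171, 19, 54, 385]) top px 261.0 171 [ 0.5821 -0.0564  0.057 ]
dark ([205.2, 209.1], [200, 204, 12, 10, 94]) top px 207.0 204 [ 0.6273 -0.125   0.057 ]
```

The red dot is within about 2 mm of the tip. Next I'll shut the fingers and go above the red cap at (0.535, -0.057).

```bash
python3 -m creep '[[33.5,2.7,0,0,0,0],[0,0,50,0,0,0],[0,0,50,0,0,0],[0,0,44,0,0,0],[0,0,0,0,0,0],[0,0,0,0,0,0],[0,0,0,0,0,0]]' 0 40
```

```text
time: 8.55
tool_pos: [0.5372, -0.0571, 0.1275]
tcp_rot: [[-1.0, -0.021, 0.004], [-0.021, 1.0, -0.0], [-0.004, -0.0, -1.0]]
force: [-0.1, -0.6, -0.0]
opening: 0.0
grasp_force: 0.0
```

```bash
python3 -m creep '[[2,0,10,0,0,0],[0,0,7,0,0,0],[0,0,0,0,0,0],[0,0,1,0,0,0],[0,0,1,0,0,0],[0,0,1,0,0,0],[0,0,1,0,0,0],[0,0,0,0,0,0]]'
```

```text
time: 9.55
tool_pos: [0.5341, -0.0569, 0.1048]
tcp_rot: [[-1.0, -0.021, 0.001], [-0.021, 1.0, -0.0], [-0.001, -0.0, -1.0]]
force: [-1.6, 0.4, 6.4]
opening: 0.005
grasp_force: 3.3
```

```bash
python3 -m creep '[[0,0,1,0,0,0],[0,0,1,0,0,0],[0,0,1,0,0,0],[0,0,1,0,0,0],[0,0,1,0,0,0],[0,0,1,0,0,0],[0,0,1,0,0,0],[0,0,0.5,0,0,0],[0,0,0,0,0,0],[0,0,0,0,0,0]]'
```

```text
time: 10.8
tool_pos: [0.534, -0.0569, 0.0971]
tcp_rot: [[-1.0, -0.021, 0.001], [-0.021, 1.0, -0.0], [-0.001, -0.0, -1.0]]
force: [-1.7, 0.6, 4.9]
opening: 0.001
grasp_force: 2.6
```

Latched. I'll press a bit harder, to about 14 N, and hold for over a second.

```bash
python3 -m creep '[[0,0,0.7,0,0,0],[0,0,0.7,0,0,0],[0,0,0,0,0,0],[0,0,0,0,0,0]]'
```

```text
time: 11.3
tool_pos: [0.5347, -0.057, 0.0965]
tcp_rot: [[-1.0, -0.021, 0.003], [-0.021, 1.0, -0.0], [-0.003, -0.0, -1.0]]
force: [-1.9, 0.6, 8.8]
opening: 0.005
grasp_force: 4.5
```

```bash
python3 -m creep '[[0,0,0.7,0,0,0],[0,0,0,0,0,0],[0,0,0,0,0,0],[0,0,0,0,0,0],[0,0,0,0,0,0],[0,0,0,0,0,0],[0,0,0,0,0,0],[0,0,0,0,0,0],[0,0,0,0,0,0]]'
```

```text
time: 12.42
tool_pos: [0.5351, -0.0569, 0.0963]
tcp_rot: [[-1.0, -0.021, 0.004], [-0.021, 1.0, -0.0], [-0.004, -0.0, -1.0]]
force: [-1.9, 0.5, 11.9]
opening: 0.003
grasp_force: 5.5
```

The red cap was held at about 12 N for over a second. Now I'll lift, go back above the knob and grip it.

```bash
python3 -m creep '[[0,0,-5,0,0,0],[0,0,-30,0,0,0],[0,0,-30,0,0,0],[0,0,0,0,0,0]]' && python3 -m creep '[[24,-15,0,0,0,0],[24,-15,0,0,0,0],[0,0,0,0,0,0],[0,0,0,0,0,0]]' 0.6 40
```

```text
time: 12.92
tool_pos: [0.5352, -0.0571, 0.1616]
tcp_rot: [[-1.0, -0.021, 0.004], [-0.021, 1.0, -0.0], [-0.004, -0.001, -1.0]]
force: [-0.4, 1.3, -0.5]
opening: -0.003
grasp_force: 0.0
time: 13.42
tool_pos: [0.4866, -0.0879, 0.1588]
tcp_rot: [[-1.0, -0.021, -0.0], [-0.021, 1.0, 0.0], [0.0, 0.0, -1.0]]
force: [0.8, -0.3, 0.1]
opening: 0.602
grasp_force: 0.0
```

```bash
python3 -m creep '[[0,0,40,0,0,0],[0,0,40,0,0,0],[-0.5,0,17,0,0,0],[0,0,0,0,0,0],[0,0,0,0,0,0]]' && python3 -m creep '[[0,0,0,0,0,0],[0,0,0,0,0,0],[0,0,0,0,0,0],[0,0,0,0,0,0],[0,0,0,0,0,0]]' 0 40
```

```text
time: 14.05
tool_pos: [0.4878, -0.0878, 0.063]
tcp_rot: [[-1.0, -0.021, 0.001], [-0.021, 1.0, -0.0], [-0.001, -0.0, -1.0]]
force: [0.3, 0.1, 1.0]
opening: 0.599
grasp_force: 0.0
time: 14.68
tool_pos: [0.4876, -0.088, 0.0633]
tcp_rot: [[-1.0, -0.021, 0.002], [-0.021, 1.0, 0.0], [-0.002, -0.0, -1.0]]
force: [-0.3, 0.6, 6.0]
opening: 0.195
grasp_force: 39.2
```

```bash
python3 -m creep '[[4,8,0,0,0,0],[4,8,0,0,0,0],[4,8,0,0,0,0],[4,8,0,0,0,0],[4,8,0,0,0,0],[4,8,0,0,0,0],[5,12.5,0,0,0,0],[0,0,0,0,0,0],[0,0,0,0,0,0],[0,0,0,0,0,0]]'
```

```text
time: 15.92
tool_pos: [0.4567, -0.0271, 0.0633]
tcp_rot: [[-1.0, -0.021, 0.001], [-0.021, 1.0, 0.001], [-0.001, 0.001, -1.0]]
force: [-1.6, 2.3, 9.2]
opening: 0.194
grasp_force: 40.1
```

```bash
python3 -m creep '[[0,0,0,0,0,0],[0,0,0,0,0,0],[0,0,0,0,0,0],[0,0,-40,0,0,0],[0,0,-60,0,0,0],[0,0,-60,0,0,0],[-50,-13,-50,0,0,0],[-50,-13,0,0,0,0],[-15,0,0,0,0,0],[0,0,0,0,0,0],[0,0,0,0,0,0],[0,0,0,0,0,0]]' 0.5; python3 chk.py
```

```text
time: 17.42
tool_pos: [0.5646, -0.0499, 0.2662]
tcp_rot: [[-1.0, -0.021, 0.0], [-0.021, 1.0, -0.0], [-0.0, -0.0, -1.0]]
force: [0.1, -0.3, 0.1]
opening: 0.5
grasp_force: 0.0
red cap ([308.9, 114.5], [295, 100, 29, 29, 622]) [ 5.045e-01 -5.000e-04  1.070e-01] 
red dot ([302.6, 148.4], [299, 145, 8, 8, 54]) [0.5508 0.0036 0.05  ] off tip mm [-29.2  59.1]
yel cap ([253.3, 142.2], [239, 128, 29, 29, 645]) [ 0.5349 -0.0563  0.107 ] 
yel dot ([253.7, 171.5], [250, 168, 9, 8, 58]) [ 0.5818 -0.0561  0.05  ] off tip mm [ 1.8 -0.6]
dark ([201.1, 157.7], [200, 153, 4, 9, 26]) top px 200.0 153 [ 0.5563 -0.1218  0.057 ]
dark ([254.0, 210.5], [245, 174, 19, 51, 359]) top px 254.0 174 [ 0.5817 -0.0556  0.057 ]
dark ([202.0, 211.2], [200, 206, 5, 11, 45]) top px 202.5 206 [ 0.6256 -0.1212  0.057 ]
```

The yellow dot is within about 1 mm of the tip in the same picture. Now I'll press the yellow cap.

```bash
python3 -m creep '[[30,-6.3,0,0,0,0],[0,0,50,0,0,0],[0,0,50,0,0,0],[0,0,39,0,0,0],[0,0,0,0,0,0],[0,0,0,0,0,0],[0,0,0,0,0,0]]' 0 40
```

```text
time: 18.35
tool_pos: [0.5371, -0.0571, 0.1292]
tcp_rot: [[-1.0, -0.021, 0.004], [-0.021, 1.0, -0.0], [-0.004, -0.0, -1.0]]
force: [-0.1, 1.1, 1.0]
opening: -0.001
grasp_force: 0.0
```

```bash
python3 -m creep '[[1,0,10,0,0,0],[0,0,9,0,0,0],[0,0,0,0,0,0],[0,0,1,0,0,0],[0,0,1,0,0,0],[0,0,1,0,0,0],[0,0,1,0,0,0],[0,0,0,0,0,0]]' && python3 -m creep '[[0,0,1,0,0,0],[0,0,1,0,0,0],[0,0,1,0,0,0],[0,0,1,0,0,0],[0,0,1,0,0,0],[0,0,1,0,0,0],[0,0,1,0,0,0],[0,0,0.5,0,0,0],[0,0,0,0,0,0],[0,0,0,0,0,0]]'
```

```text
time: 19.35
tool_pos: [0.5351, -0.057, 0.1046]
tcp_rot: [[-1.0, -0.021, 0.001], [-0.021, 1.0, -0.0], [-0.001, -0.0, -1.0]]
force: [-2.3, 0.5, 7.0]
opening: -0.002
grasp_force: 3.3
time: 20.6
tool_pos: [0.535, -0.057, 0.097]
tcp_rot: [[-1.0, -0.021, 0.001], [-0.021, 1.0, -0.0], [-0.001, -0.0, -1.0]]
force: [-1.6, 0.4, 5.6]
opening: -0.0
grasp_force: 2.7
```

Latched, as with the red cap. I'll press in to about 16 N and hold.

```bash
python3 -m creep '[[0,0,0.7,0,0,0],[0,0,0.7,0,0,0],[0,0,0.7,0,0,0],[0,0,0,0,0,0],[0,0,0,0,0,0],[0,0,0,0,0,0]]'
```

```text
time: 21.35
tool_pos: [0.536, -0.057, 0.0962]
tcp_rot: [[-1.0, -0.021, 0.004], [-0.021, 1.0, -0.0], [-0.004, -0.0, -1.0]]
force: [-2.7, 0.8, 11.6]
opening: -0.001
grasp_force: 5.7
```

```bash
python3 -m creep '[[0,0,0.7,0,0,0],[0,0,0.5,0,0,0],[0,0,0,0,0,0],[0,0,0,0,0,0],[0,0,0,0,0,0],[0,0,0,0,0,0],[0,0,0,0,0,0],[0,0,0,0,0,0]]'; python3 - <<'E'
from h import *
f=grab_frame("scene")
for n,a in[("red",(170,8,110,80)),("yel",(20,34,110,80))]:
    for B in blobs(mask(f,*a),3):
        if 235<B[0][0]<310 and 190<B[0][1]<280: print(n,B,onz(ray(f,*B[0]),.05).round(4))
s=observe();print(s["time"],s["force"],s["grasp_force"])
E
```

```text
time: 22.35
tool_pos: [0.5367, -0.057, 0.0958]
tcp_rot: [[-1.0, -0.021, 0.005], [-0.021, 1.0, -0.0], [-0.005, -0.0, -1.0]]
force: [-1.8, -0.4, 15.2]
opening: -0.0
grasp_force: 7.5
red ([252.5, 229.5], [252, 229, 2, 2, 4]) [0.5529 0.0031 0.05  ]
yel ([277.3, 217.3], [277, 217, 2, 2, 3]) [0.6364 0.0292 0.05  ]
yel ([267.7, 219.3], [267, 219, 2, 2, 3]) [0.6103 0.0312 0.05  ]
yel ([273.4, 219.0], [270, 218, 8, 3, 11]) [0.6231 0.0258 0.05  ]
yel ([261.1, 228.3], [254, 222, 15, 12, 126]) [ 0.5728 -0.0015  0.05  ]
yel ([278.5, 236.8], [277, 236, 4, 3, 10]) [ 0.5855 -0.0548  0.05  ]
22.4 [-1.40267213  1.14534319 15.28568991] 7.505604159173416
```

```bash
python3 -c "from bench import job_done;print(job_done())"
```

```text
the job is handed in; nothing more can be done
None
```

I handed the job in at about 22 s of robot time: both caps snapped down with their dots about 2 mm or less from the pointer tip, the red one held at about 12 N for over a second, and the arm still pressing yellow at about 15 N. The hand-in gave no verdict, and I did not re-measure the jar, tin and pot at the end.

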